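# Find the check weight by feel and set it on the scale

## Task

Of the three identical closed cases lying on the sloped rack, only one still holds the steel check weight: find it by how heavy it is and set it flat on the bench scale's pan, well centred and let go, with the other two cases lying in the rack as they do now, against its lip. Then press the desk bell's plunger right down to its stop and let it come up again, to call the inspector. Tip no case over and leave the other things on the bench where they are.

Things in the scene. Friction and masses are not known exactly. Their poses are not given: they have to be found in the camera images.
- case_a: one of three hard grey plastic cases alike outside: 80 (x) x 52 (y) x 52 mm high (z), straight sides, shut lid, latch at the -x end. Origin: centre of the underside; z out through the lid. Starts on the rack's slope against the lip, x pointing up the slope. One of the three weighs 0.5 to 0.75 kg, the others 0.1 to 0.2 kg; which one differs from run to run
- case_b: one of three hard grey plastic cases alike outside: 80 (x) x 52 (y) x 52 mm high (z), straight sides, shut lid, latch at the -x end. Origin: centre of the underside; z out through the lid. Starts on the rack's slope against the lip, x pointing up the slope. One of the three weighs 0.5 to 0.75 kg, the others 0.1 to 0.2 kg; which one differs from run to run
- case_c: one of three hard grey plastic cases alike outside: 80 (x) x 52 (y) x 52 mm high (z), straight sides, shut lid, latch at the -x end. Origin: centre of the underside; z out through the lid. Starts on the rack's slope against the lip, x pointing up the slope. One of the three weighs 0.5 to 0.75 kg, the others 0.1 to 0.2 kg; which one differs from run to run
- rack: fixed aluminium rack 334 wide (y), 110 mm deep (x); its flat top slopes 30 degrees, rising along +x (normal -0.5, 0, 0.866 in its frame). Origin: on the bench. Cases in place have their origin at x 0, y -110, 0 or 110, z 80 mm, on the slope. Lip at the low edge, 42.5 mm down the slope from there, 16 mm high; 6 mm high ribs between the bays at y -55 and 55 mm
- scale: fixed bench scale with white housing, 165 x 165 mm (and a display 40 mm deep in front at -x), square steel pan 150 x 150 mm on top. Origin: on the bench under the pan's centre
- scale_pan (a point): centre of the pan's upper face, 43 mm above the bench; axes as the scale's
- bell: fixed steel desk bell, round, 84 mm across, dome 42 mm high, upright plunger in the middle. Origin: centre of the underside
- plunger_top (a point): centre of the top of the plunger's round head (22 mm across, 7 mm thick), 62 mm above the bench when up; moves down with it
- plunger (a joint): travel of the bell's plunger, m: 0 up, 0.009 down at its stop; the spring needs about 1.5 N to start and 5.5 N at the stop
- label_roll: bystander: roll of paper labels lying flat, 70 mm across, 40 mm high; origin: centre of the underside
- tape_dispenser: bystander: black tape dispenser, 120 x 50 mm, 75 mm high; origin: centre of the underside
- spray_bottle: bystander: white round bottle, 56 mm across, 130 mm high; origin: centre of the underside
There are look-alikes about, which are no part of the job. Leave any pink or yellow look-alike of the case_b alone. What is shaped like the case_c but orange is not meant.

How it is judged (in metres and radians):
On the way, in this order (a step that is already met when the one before it is completed fails the run):
1. the case with the check weight stands flat on the scale's pan, let go (((horizontal distance between case_a and scale_pan below 0.03 m and z of case_a in the frame of scale_pan between -0.004 and 0.006 m and angle between case_a's own z axis and vertical below 0.1 rad and contact force between case_a and scale above 3.2 N and contact force between case_a and the fingers below 0.1 N and linear speed of case_a below 0.02 m/s) or (horizontal distance between case_b and scale_pan below 0.03 m and z of case_b in the frame of scale_pan between -0.004 and 0.006 m and angle between case_b's own z axis and vertical below 0.1 rad and contact force between case_b and scale above 3.2 N and contact force between case_b and the fingers below 0.1 N and linear speed of case_b below 0.02 m/s) or (horizontal distance between case_c and scale_pan below 0.03 m and z of case_c in the frame of scale_pan between -0.004 and 0.006 m and angle between case_c's own z axis and vertical below 0.1 rad and contact force between case_c and scale above 3.2 N and contact force between case_c and the fingers below 0.1 N and linear speed of case_c below 0.02 m/s))), for 0.2 s.
2. the bell's plunger is pressed down to its stop (value of joint plunger above 0.0078 m), for 0.05 s.
At the end, for the whole second after the job is handed in: The case holding the weight (over 3.2 N on the scale) stands flat (0.1 rad) on the pan within 30 mm of its centre, let go; the two others lie on the rack's slope against its lip (within 20 mm along x, 13 mm in height, tilted 24 to 36 degrees), any bay; plunger up (2 mm); all at rest ((((horizontal distance between case_a and scale_pan below 0.03 m and z of case_a in the frame of scale_pan between -0.004 and 0.006 m and angle between case_a's own z axis and vertical below 0.1 rad and contact force between case_a and scale above 3.2 N and contact force between case_a and the fingers below 0.1 N and linear speed of case_a below 0.02 m/s) and x of case_b in the frame of rack between -0.02 and 0.02 m and y of case_b in the frame of rack between -0.15 and 0.15 m and z of case_b in the frame of rack between 0.066 and 0.092 m and angle between case_b's own z axis and vertical between 0.42 and 0.63 rad and linear speed of each of case_b, case_c below 0.02 m/s and x of case_c in the frame of rack between -0.02 and 0.02 m and y of case_c in the frame of rack between -0.15 and 0.15 m and z of case_c in the frame of rack between 0.066 and 0.092 m and angle between case_c's own z axis and vertical between 0.42 and 0.63 rad) or ((horizontal distance between case_b and scale_pan below 0.03 m and z of case_b in the frame of scale_pan between -0.004 and 0.006 m and angle between case_b's own z axis and vertical below 0.1 rad and contact force between case_b and scale above 3.2 N and contact force between case_b and the fingers below 0.1 N and linear speed of case_b below 0.02 m/s) and x of case_a in the frame of rack between -0.02 and 0.02 m and y of case_a in the frame of rack between -0.15 and 0.15 m and z of case_a in the frame of rack between 0.066 and 0.092 m and angle between case_a's own z axis and vertical between 0.42 and 0.63 rad and linear speed of each of case_a, case_c below 0.02 m/s and x of case_c in the frame of rack between -0.02 and 0.02 m and y of case_c in the frame of rack between -0.15 and 0.15 m and z of case_c in the frame of rack between 0.066 and 0.092 m and angle between case_c's own z axis and vertical between 0.42 and 0.63 rad) or ((horizontal distance between case_c and scale_pan below 0.03 m and z of case_c in the frame of scale_pan between -0.004 and 0.006 m and angle between case_c's own z axis and vertical below 0.1 rad and contact force between case_c and scale above 3.2 N and contact force between case_c and the fingers below 0.1 N and linear speed of case_c below 0.02 m/s) and x of case_a in the frame of rack between -0.02 and 0.02 m and y of case_a in the frame of rack between -0.15 and 0.15 m and z of case_a in the frame of rack between 0.066 and 0.092 m and angle between case_a's own z axis and vertical between 0.42 and 0.63 rad and linear speed of each of case_a, case_b below 0.02 m/s and x of case_b in the frame of rack between -0.02 and 0.02 m and y of case_b in the frame of rack between -0.15 and 0.15 m and z of case_b in the frame of rack between 0.066 and 0.092 m and angle between case_b's own z axis and vertical between 0.42 and 0.63 rad)) and value of joint plunger below 0.002 m); the robot touches nothing.
It fails at once if a bystander (label roll, tape dispenser, spray bottle) is moved more than 30 mm or knocked over (distance of any of label_roll, tape_dispenser, spray_bottle from where it was at the start of the episode above 0.03 m or angle between any of label_roll, tape_dispenser, spray_bottle's own z axis and vertical above 0.5 rad).
It fails at once if a case is tipped over (angle between any of case_a, case_b, case_c's own z axis and vertical above 1.1 rad).
It also fails if it takes over 58 s, if anything falls off the work surface, if the arm or the gripper's body presses on something with over 40 N, if the wrist force passes 120 N, or if a joint passes its speed limit or range.

## Robot

A 6-joint arm with a two-finger parallel gripper is mounted at the origin on the work surface. World frame = base frame: x ahead of the robot, y to its left, z up, the work surface at z = 0. Lengths are in mm, angles in rad, forces in N, time in s.
With the tool pointing down it reaches from about 350 to 725 mm from the base axis. Payload 4.3 kg.
Tool frame: the origin (TCP) lies at the centre of the arm's flange, where the gripper is bolted on; the fingertips stand 173 mm ahead of it and the grasp point (between the pads) lies 155 mm ahead of it; z points along the fingers, y is the line along which they close (so a half turn about z gives the same grasp; the last joint's range is limited). The gripper opens to 85 mm and grips with 20 to 120 N. Pads are 22 mm wide; open, the fingers measure 114 mm over their backs; the gripper's body (76 mm by 85 mm) begins 54 mm behind the grasp point. The pads swing forward as they close: fully open they stand 13 mm farther back than shut.
Start: joints at [-1.336, 0.377, 0.081, 1.274, 0, 1.46], TCP at [194.363, -541.175, 404.729] pointing down, gripper open.
Joint ranges: [-2.72, 2.72], [-0.84, 1.66], [-1.02, 1.22], [-1.77, 2.12], [-1.37, 1.28], [-3.14, 3.14]. Speed limits (rad/s): [2.57, 2.57, 3.14, 3.14, 3.14, 3.14].

## Interface

Orientations are given as a rotation vector (axis times angle).
In Python, from cell import env, optics, close_job gives the robot as it stands.
- The arm moves only by the tool send_rows, never from a script. Its argument "moves" is one flat list of numbers, 7 for each row, row after row: the turn, a rotation vector about the world's x, y, z in degrees, then the shift along the world's x, y, z in cm, then the finger opening in cm, from 0 to 8.54. In form: [ax, ay, az, x, y, z, grip, ax, ay, az, x, y, z, grip, ...]. A call has 1 to 12 rows; each row shifts and turns the commanded pose from where the row before left it; what a row does not reach is not made up. A row lasts 1/8 s, in which the tool goes at most 62.5 mm and 10.7 degrees, less where a joint would pass 70% of its speed; a pose out of reach is approached as far as the arm can. A call is refused whole if a number of a shift passes 6.25 or a number of a turn 10.7, either way. A call with a gripper value outside its range is refused whole. The fingers move at their own pace and stop on an object; the grip force is fixed at half the most. Time passes only in rows, so rows that do not move let the fingers close. It gives the time, the measured TCP pose, the force, the opening and the grip force at its end, in the units of the state.
- env.get_obs(): the state, without advancing time (a new reading comes with each control period).
- optics.snapshot(name): name is "side" or "top" or "wrist"; returns the picture (400x640x3 uint8, blue, green, red); there is no depth.
- optics.get_calibration(name): a dict with "intrinsics" (3x3 intrinsics, pixels), "k1" (the pictures are not rectified: a ray, as slopes to the right and down, at radius r is drawn at 1 + k1 r^2 times it, then the intrinsics apply), "rvec" (rotation vector, rad) and "tvec" (3), from world to camera coordinates, as OpenCV has them; the wrist camera has in their place "mount" (4x4, takes a point from camera to tool coordinates, whose origin is the TCP and whose axes are the flange's). Camera axes: x right, y down, z forward; pixel columns grow to the right and rows downward; lengths in mm; the calibration is good to about 2 mm. A picture is of the moment at which its call begins: read the wrist's pose just before it. get_calibration takes no time and is no camera call.
- close_job(): hands the job in; it is judged then, once.
The state is a dict: "clock": time; "joint_pos": joint angles; "joint_vel": joint speeds; "tau": joint torques, N m; "tool_pos": TCP position; "tcp_rot": TCP orientation; "ft_force": force on the tool from outside, world axes, zero at the start; "ft_torque": the same for the moment, N m; "opening": finger opening in mm; "grasp_force": force on a finger pad.
Only numpy, scipy, OpenCV 4.12 (cv2) and the standard library are available. Lean on these libraries where they do the work, as an engineer would, in place of code of your own. Each camera call takes 0.05 s, during which the arm holds its last target. There are 200 camera calls.

## Working session

There is one attempt and no reset: what is moved stays moved. The work goes in short steps, Python scripts to look and compute and a tool call to move; the robot and the scene stay as the last step left them, time stands still between calls to the robot, and variables do not carry over. Pictures are saved under pics/ and viewed, at most 10 in all, crops included, and the job is handed in when it is done.

Besides the shell and the picture viewer there is one more tool, called after "Request:" by a JSON object that holds its "op" and its "data", one argument or row to a line. send_rows: Moves the arm, as the interface text tells. Its arguments: {"type":"object","properties":{"moves":{"type":"array"}},"required":["moves"]}

```bash
mkdir -p pics
cat > h.py <<'E'
import numpy as np, cv2
from cell import env, optics, close_job
from scipy.spatial.transform import Rotation as R
def shot(name,fn):
    o=env.get_obs(); im=optics.snapshot(name); cv2.imwrite('pics/'+fn,im); return o,im
def cam(name,o=None):
    c=optics.get_calibration(name); K=np.array(c['intrinsics']).reshape(3,3)
    if 'mount' in c:
        M=np.array(c['mount']).reshape(4,4); Rt=R.from_rotvec(o['tcp_rot']).as_matrix()
        Rwc=Rt@M[:3,:3]; p=Rt@M[:3,3]+np.array(o['tool_pos'])
    else:
        Rm=R.from_rotvec(np.ravel(c['rvec'])).as_matrix(); Rwc=Rm.T; p=-Rm.T@np.ravel(c['tvec'])
    return K,c['k1'],Rwc,p
def ground(name,px,z,o=None):
    K,k1,Rw,p=cam(name,o)
    u=cv2.undistortPoints(np.array([[px]],float),K,np.array([k1,0,0,0.]))[0,0]
    d=Rw@np.array([u[0],u[1],1]); return p+d*(z-p[2])/d[2]
def proj(name,X,o=None):
    K,k1,Rw,p=cam(name,o)
    q=(np.atleast_2d(X)-p)@Rw; r=q[:,:2]/q[:,2:]; r=r*(1+k1*(r**2).sum(1,keepdims=True))
    return r@K[:2,:2].T+K[:2,2]
E
python3 - <<'E'
from h import *
for n in('top','side'): shot(n,n+'1.png'); print(n,cam(n)[3])
print({k:np.round(v,3) for k,v in env.get_obs().items()})
E
```

```text
top [ 520.05214754   64.41365616 1094.34646844]
side [335.50399906 931.81819544 656.69452143]
{'clock': np.float64(0.1), 'joint_pos': array([-1.336,  0.378,  0.08 ,  1.274,  0.   ,  1.46 ]), 'joint_vel': array([-0.002, -0.001,  0.003, -0.002,  0.001,  0.002]), 'tau': array([ 2.0000e-03, -4.6470e+01,  2.7058e+01,  1.2000e-02, -0.0000e+00,
        0.0000e+00]), 'tool_pos': array([ 194.303, -540.894,  403.866]), 'tcp_rot': array([-3.093, -0.539,  0.   ]), 'ft_force': array([0.644, 0.321, 0.441]), 'ft_torque': array([-0.025, -0.006,  0.055]), 'grasp_force': np.float64(0.0), 'opening': np.float64(85.578)}
```

View pics/top1.png

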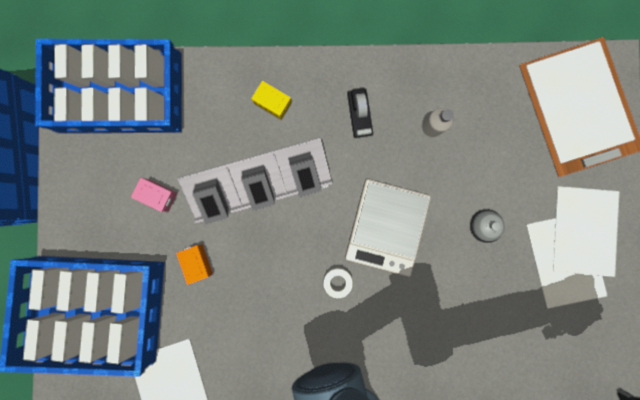

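View pics/side1.png

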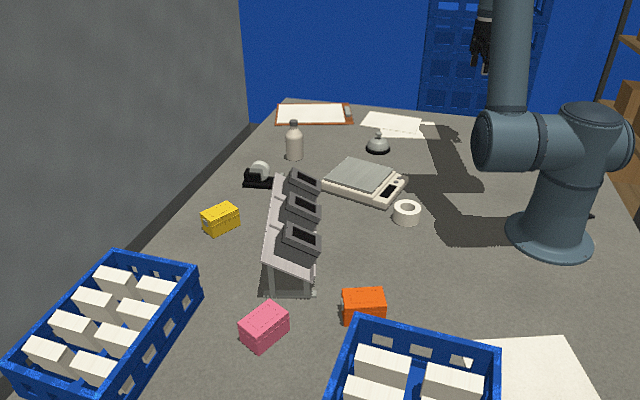

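The top view shows the rack at px (180–330, 140–220) with its three cases at about (208,200), (257,187) and (304,173). The scale is at (388,225), the bell at (487,225), the label roll at (338,283), the tape at (361,112) and the bottle at (438,122). Next I'll enlarge the top view.

Run:
```python
from h import *
im=cv2.imread('pics/top1.png')
cv2.imwrite('pics/c1.png',cv2.resize(im[125:235,170:340],None,fx=4.7,fy=4.7,interpolation=cv2.INTER_CUBIC))
cv2.imwrite('pics/c2.png',cv2.resize(im[165:305,320:520],None,fx=4,fy=4,interpolation=cv2.INTER_CUBIC))
```

```text
(no output)
```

View pics/c1.png

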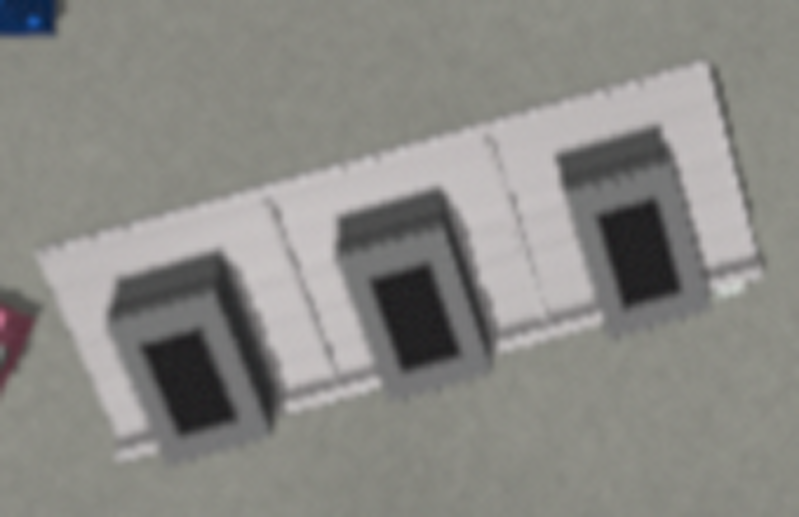

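View pics/c2.png

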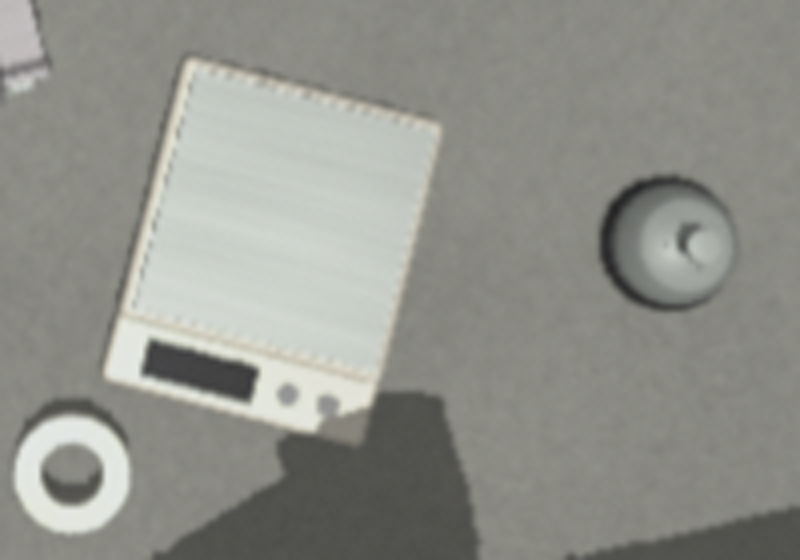

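The crops give lid corners for all three cases, pan corners, and the bell plunger head at c2 (703,243). I'll fit the poses from these.

Run:
```python
from h import *
from scipy.optimize import least_squares
f=4.7
c1=lambda p:(np.array(p,float)+.5)/f-.5+[170,125]
c2=lambda p:(np.array(p,float)+.5)/4-.5+[320,165]
obs=c1([(112,315),(212,290),(270,430),(165,458),(343,258),(440,232),(490,370),(395,400),(575,188),(668,160),(708,308),(615,335)])
c,s=np.cos(np.pi/6),.5
P=[]
for y in(110,0,-110):
    for a,b in((40,26),(40,-26),(-40,-26),(-40,26)): P.append([a*c-52*s,y+b,80+a*s+52*c])
P=np.array(P)
def W(t): 
    return P@R.from_euler('z',t[2]).as_matrix().T+[t[0],t[1],0]
r=least_squares(lambda t:(proj('top',W(t))-obs).ravel(),[500,230,.2])
print('rack',r.x[:2],np.degrees(r.x[2]));print(np.round((r.fun).reshape(-1,2),1).tolist())
Rz=R.from_euler('z',r.x[2]).as_matrix()
for y in(110,0,-110): print('case origin',Rz@[0,y,80]+[r.x[0],r.x[1],0],'centre',Rz@[-13,y,80+26*c]+[r.x[0],r.x[1],0])
q=np.array([ground('top',p,43) for p in c2([(192,70),(437,130),(372,378),(132,308)])])
print('pan',q.mean(0),np.linalg.norm(np.diff(q,axis=0),axis=1),np.degrees(np.arctan2(*(q[0]-q[3])[1::-1])),np.degrees(np.arctan2(*(q[0]-q[1])[:2])))
print('bell',ground('top',c2((703,243)),62),ground('top',c2((668,243)),5))
for n,p in dict(roll=(338,283),tape=(361,112),bottle=(446,115)).items(): print(n,ground('top',p,{'roll':40,'tape':50,'bottle':130}[n]))
```

```text
rack [596.9161442  199.74267377] 14.76444891539205
[[-1.3, 0.6], [0.8, -0.5], [0.5, 0.4], [0.4, 0.7], [-1.2, -0.8], [1.3, -1.7], [0.8, 0.0], [-1.2, -0.2], [-1.8, 0.6], [1.4, 0.2], [1.2, 0.2], [-1.1, 0.6]]
case origin [568.88310501 306.11066103  80.        ] centre [556.31234288 302.79766549 102.5166605 ]
case origin [596.9161442  199.74267377  80.        ] centre [584.34538207 196.42967823 102.5166605 ]
case origin [624.9491834   93.37468651  80.        ] centre [612.37842127  90.06169097 102.5166605 ]
pan [ 502.55646177 -112.72786666   43.        ] [151.79319316 154.02118635 149.31733971] -15.277812980854401 14.66539601156739
bell [ 486.54686294 -355.71785802   62.        ] [ 484.97623374 -357.37323593    5.        ]
roll [353.68072445  15.84114529  40.        ]
tape [763.88468448 -46.23611165  50.        ]
bottle [ 735.45862543 -226.83471975  130.        ]
```

Request:
{"op": "send_rows", "data": {
  "moves": [0,0,10.3,1.75,3.53,0,7.5,0,0,10.3,1.75,3.53,0,7.5,0,0,10.3,1.75,3.53,0,7.5,0,0,10.3,1.75,3.53,0,7.5,0,0,10.3,1.75,3.53,0,7.5,0,0,10.3,1.75,3.53,0,7.5,0,0,10.3,1.75,3.53,0,7.5,0,0,10.3,1.75,3.53,0,7.5,0,0,10.3,1.75,3.53,0,7.5,0,0,10.3,1.75,3.53,0,7.5,0,0,10.3,1.75,3.53,0,7.5,0,0,10.3,1.75,3.53,0,7.5]
}}

```text
clock: 1.6
tool_pos: [404.6, -116.3, 404.4]
tcp_rot: [-0.979, -2.985, -0.0]
ft_force: [-0.2, 0.8, 0.1]
opening: 75.4
grasp_force: 0.0
```

Request:
{"op": "send_rows", "data": {
  "moves": [0,0,10.3,1.75,3.53,0,7.5,0,0,10.3,1.75,3.53,0,7.5,0,0,10.3,1.75,3.53,0,7.5,0,0,10.3,1.75,3.53,0,7.5,0,0,10.2,1.75,3.53,0,7.5,2.55,-9.67,0,0,0,-2,7.5,2.55,-9.67,0,0,0,-2,7.5,2.55,-9.67,0,0,0,-2,7.5,0,0,0,0,0,-2,7.5,0,0,0,0,0,0,7.5]
}}

```text
clock: 2.85
tool_pos: [489.9, 59.0, 322.6]
tcp_rot: [-0.337, 2.608, 0.091]
ft_force: [0.9, 0.1, 0.6]
opening: 75.2
grasp_force: 0.0
```

Run:
```python
from h import *
o,im=shot('wrist','w1.png'); print({k:np.round(v,3) for k,v in o.items()})
print(R.from_rotvec(o['tcp_rot']).as_matrix().round(3))
cv2.imwrite('pics/w1.png',im)
t=[596.92,199.74];Rz=R.from_euler('z',14.76,degrees=True).as_matrix();c=.866
for y in(0,-110):
    X=np.array([[a*c-26,y+b,80+a*.5+52*c] for a,b in((40,26),(40,-26),(-40,-26),(-40,26))])@Rz.T+[*t,0]
    print(proj('wrist',X,o).round().tolist())
```

```text
{'clock': np.float64(2.85), 'joint_pos': array([-0.051,  0.035, -0.671,  0.371,  0.152, -0.27 ]), 'joint_vel': array([-0.001, -0.007,  0.084,  0.025,  0.004, -0.   ]), 'tau': array([ -0.044, -29.72 ,  27.41 ,  -4.945,   0.461,   0.   ]), 'tool_pos': array([489.938,  58.977, 322.586]), 'tcp_rot': array([-0.337,  2.608,  0.091]), 'ft_force': array([0.893, 0.064, 0.637]), 'ft_torque': array([-0.177,  0.441, -0.065]), 'grasp_force': np.float64(0.0), 'opening': np.float64(75.15)}
[[-0.842 -0.255  0.476]
 [-0.221  0.967  0.127]
 [-0.492  0.002 -0.87 ]]
[[532.0, 282.0], [450.0, 282.0], [463.0, 157.0], [553.0, 157.0]]
[[360.0, 282.0], [279.0, 282.0], [274.0, 157.0], [364.0, 157.0]]
```

View pics/w1.png

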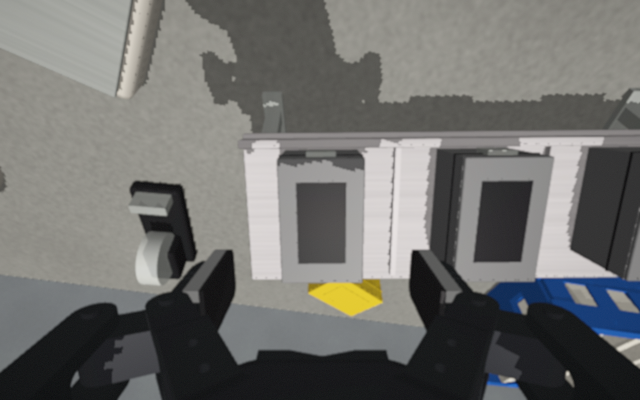

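Wrist view: the right case's lid spans px (280–363, 155–280). The fit predicts (279–364, 157–282), so the pose is confirmed. I'll descend and grip.

Request:
{"op": "send_rows", "data": {
  "moves": [0,0,0,1.09,0.27,-2.11,7.5,0,0,0,1.09,0.27,-2.11,7.5,0,0,0,1.09,0.27,-2.11,7.5,0,0,0,1.09,0.27,-2.11,7.5,0,0,0,0,0,0,7.5,0,0,0,0,0,0,7.5]
}}

```text
clock: 3.65
tool_pos: [536.3, 69.7, 241.9]
tcp_rot: [-0.337, 2.601, 0.09]
ft_force: [-0.1, -0.9, -0.0]
opening: 74.9
grasp_force: 0.0
```

Request:
{"op": "send_rows", "data": {
  "moves": [0,0,0,0,0,0,4,0,0,0,0,0,0,4,0,0,0,0,0,0,4,0,0,0,0,0,0,4,0,0,0,0,0,0,4]
}}

```text
clock: 4.28
tool_pos: [535.8, 69.7, 242.1]
tcp_rot: [-0.337, 2.6, 0.09]
ft_force: [-2.6, -1.3, 5.6]
opening: 51.6
grasp_force: 62.6
```

Request:
{"op": "send_rows", "data": {
  "moves": [0,0,0,0,0,1.0,4,0,0,0,0,0,1.5,4,0,0,0,0,0,1.0,4,0,0,0,0,0,0,4,0,0,0,0,0,0,4,0,0,0,0,0,0,4,0,0,0,0,0,0,4]
}}

```text
clock: 5.15
tool_pos: [535.3, 69.7, 275.1]
tcp_rot: [-0.337, 2.604, 0.09]
ft_force: [1.1, 0.2, -1.4]
opening: 51.2
grasp_force: 62.6
```

Request:
{"op": "send_rows", "data": {
  "moves": [0,0,0,0,0,0,4]
}}

```text
clock: 5.28
tool_pos: [535.4, 69.7, 275.3]
tcp_rot: [-0.337, 2.603, 0.09]
ft_force: [-0.0, -0.0, -2.4]
opening: 51.1
grasp_force: 62.6
```

A light one, about 2 N. I'll put it back and try the middle case.

Request:
{"op": "send_rows", "data": {
  "moves": [0,0,0,0,0,-1.5,4,0,0,0,0,0,-1.3,4,0,0,0,0,0,-0.5,4,0,0,0,0,0,-0.2,4,0,0,0,0,0,0,4,0,0,0,0,0,0,7.5,0,0,0,0,0,0,7.5,0,0,0,0,0,0,7.5,0,0,0,0,0,0,7.5]
}}

```text
clock: 6.4
tool_pos: [535.7, 69.8, 240.6]
tcp_rot: [-0.337, 2.603, 0.09]
ft_force: [-0.5, 0.3, -0.4]
opening: 75.0
grasp_force: 0.0
```

Request:
{"op": "send_rows", "data": {
  "moves": [0,0,0,-1.95,-0.5,3.5,7.5,0,0,0,-1.95,-0.5,3.5,7.5,0,0,0,-1.4,5.32,0,7.5,0,0,0,-1.4,5.32,0,7.5,0,0,0,0,0,0,7.5,0,0,0,0,0,0,7.5]
}}

```text
clock: 7.15
tool_pos: [468.5, 166.1, 310.5]
tcp_rot: [-0.338, 2.603, 0.09]
ft_force: [0.1, -0.2, 0.6]
opening: 75.4
grasp_force: 0.0
```

Run:
```python
from h import *
o,im=shot('wrist','w2.png'); print(o['tool_pos'],o['opening'],o['joint_pos'])
t=[596.92,199.74];Rz=R.from_euler('z',14.76,degrees=True).as_matrix();c=.866
for y in(110,0,-110):
    X=np.array([[a*c-26,y+b,80+a*.5+52*c] for a,b in((40,26),(40,-26),(-40,-26),(-40,26))])@Rz.T+[*t,0]
    p=proj('wrist',X,o);print(p.round().tolist()); cv2.polylines(im,[p.astype(int)],True,(0,0,255),1)
cv2.imwrite('pics/w2.png',im)
```

```text
[468.53511982 166.14849768 310.53577539] 75.38765187557529 [ 0.20592951  0.05016155 -0.69718567  0.30399945  0.02573694 -0.04532154]
[[547.0, 292.0], [461.0, 292.0], [477.0, 159.0], [573.0, 159.0]]
[[364.0, 292.0], [278.0, 292.0], [273.0, 159.0], [369.0, 159.0]]
[[181.0, 292.0], [94.0, 292.0], [69.0, 158.0], [166.0, 159.0]]
```

View pics/w2.png

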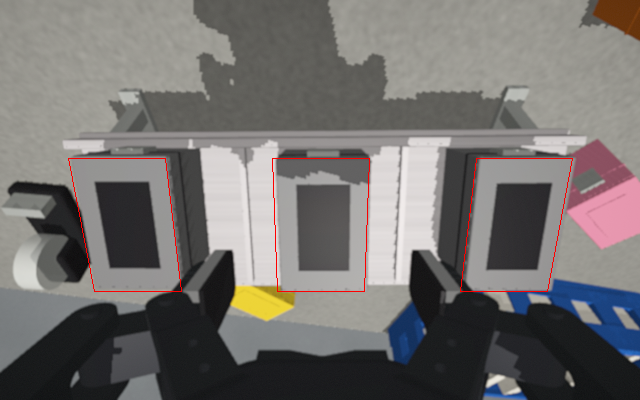

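The right case is back against the lip, and all three lids match the model outlines. The middle one is at (273–369, 158–292). I'll grip and lift it.

Request:
{"op": "send_rows", "data": {
  "moves": [0,0,0,1.95,0.5,-3.5,7.5,0,0,0,1.95,0.5,-3.5,7.5,0,0,0,0,0,0,7.5,0,0,0,0,0,0,4,0,0,0,0,0,0,4,0,0,0,0,0,0,4,0,0,0,0,0,0,4,0,0,0,0,0,0,4]
}}

```text
clock: 8.2
tool_pos: [507.5, 175.9, 241.8]
tcp_rot: [-0.336, 2.601, 0.089]
ft_force: [-5.2, -3.8, 7.1]
opening: 51.4
grasp_force: 63.3
```

Request:
{"op": "send_rows", "data": {
  "moves": [0,0,0,0,0,1.0,4,0,0,0,0,0,1.5,4,0,0,0,0,0,1.0,4,0,0,0,0,0,0,4,0,0,0,0,0,0,4,0,0,0,0,0,0,4]
}}

```text
clock: 8.95
tool_pos: [507.1, 176.0, 274.9]
tcp_rot: [-0.337, 2.604, 0.09]
ft_force: [0.1, 1.3, -1.8]
opening: 51.2
grasp_force: 62.7
```

Request:
{"op": "send_rows", "data": {
  "moves": [0,0,0,0,0,0,4]
}}

```text
clock: 9.07
tool_pos: [507.3, 176.1, 275.1]
tcp_rot: [-0.337, 2.604, 0.09]
ft_force: [-1.0, -0.5, -1.1]
opening: 51.1
grasp_force: 62.7
```

Light as well. I'll put it back and take the left case, which should be the heavy one.

Request:
{"op": "send_rows", "data": {
  "moves": [0,0,0,0,0,-1.5,4,0,0,0,0,0,-1.3,4,0,0,0,0,0,-0.5,4,0,0,0,0,0,-0.2,4,0,0,0,0,0,0,4,0,0,0,0,0,0,7.5,0,0,0,0,0,0,7.5,0,0,0,0,0,0,7.5,0,0,0,0,0,0,7.5]
}}

```text
clock: 10.2
tool_pos: [507.7, 176.2, 240.6]
tcp_rot: [-0.337, 2.602, 0.09]
ft_force: [-0.9, 0.6, 0.3]
opening: 74.9
grasp_force: 0.0
```

Request:
{"op": "send_rows", "data": {
  "moves": [0,0,0,-1.95,-0.5,3.5,7.5,0,0,0,-1.95,-0.5,3.5,7.5,0,0,0,-1.4,5.32,0,7.5,0,0,0,-1.4,5.32,0,7.5,0,0,0,0,0,0,7.5,0,0,0,1.95,0.5,-3.5,7.5,0,0,0,1.95,0.5,-3.5,7.5,0,0,0,0,0,0,7.5,0,0,0,0,0,0,7.5]
}}

```text
clock: 11.32
tool_pos: [479.6, 281.9, 241.0]
tcp_rot: [-0.336, 2.603, 0.089]
ft_force: [-0.2, -0.6, 1.5]
opening: 75.6
grasp_force: 0.0
```

Request:
{"op": "send_rows", "data": {
  "moves": [0,0,0,0,0,0,4,0,0,0,0,0,0,4,0,0,0,0,0,0,4,0,0,0,0,0,0,4,0,0,0,0,0,0,4,0,0,0,0,0,1.0,4,0,0,0,0,0,1.5,4,0,0,0,0,0,1.0,4,0,0,0,0,0,0,4,0,0,0,0,0,0,4,0,0,0,0,0,0,4]
}}

```text
clock: 12.7
tool_pos: [479.0, 282.3, 274.7]
tcp_rot: [-0.337, 2.605, 0.089]
ft_force: [-0.9, -0.7, -6.6]
opening: 51.4
grasp_force: 64.2
```

Request:
{"op": "send_rows", "data": {
  "moves": [0,0,0,0,0,0,4]
}}

```text
clock: 12.82
tool_pos: [479.3, 282.4, 275.0]
tcp_rot: [-0.337, 2.604, 0.09]
ft_force: [-0.1, 0.2, -6.3]
opening: 51.4
grasp_force: 64.2
```

About 6.4 N, so this is the heavy one. I'll carry it to above the pan, levelling it on the way.

Request:
{"op": "send_rows", "data": {
  "moves": [0,0,0,0,0,5,4,0,0,0,0,0,5,4,-2.55,9.67,0,0.29,-2.5,0,4,-2.55,9.67,0,0.29,-4.5,0,4,-2.55,9.67,0,0.29,-5,0,4,0,0,0,0.29,-5,0,4,0,0,0,0.29,-5,0,4,0,0,0,0.29,-5,0,4,0,0,0,0.29,-5,0,4,0,0,0,0.28,-4.5,0,4,0,0,0,0,-2,0,4,0,0,0,0,-1.02,0,4]
}}

```text
clock: 14.32
tool_pos: [503.3, -114.1, 375.9]
tcp_rot: [0.4, -3.115, 0.002]
ft_force: [0.4, -0.0, -6.4]
opening: 51.3
grasp_force: 74.4
```

Request:
{"op": "send_rows", "data": {
  "moves": [0,0,0,0,0,-4,4,0,0,0,0,0,-4,4,0,0,0,0,0,-3,4,0,0,0,0,0,0,4,0,0,0,0,0,0,4,0,0,0,0,0,0,4]
}}

```text
clock: 15.08
tool_pos: [503.8, -112.9, 267.6]
tcp_rot: [-0.404, 3.115, -0.003]
ft_force: [0.7, 0.3, -6.5]
opening: 51.4
grasp_force: 74.4
```

Run:
```python
from h import *
o,im=shot('top','t2.png'); print(o['tool_pos'],o['joint_pos'],o['ft_force'],R.from_rotvec(o['tcp_rot']).as_matrix().round(3))
_,s=shot('side','s2.png')
cv2.imwrite('pics/m2.png',np.hstack([cv2.resize(im[130:300,170:440],(400,252)),cv2.resize(s[120:320,240:440],(400,400))[:252]]) if 0 else np.vstack([cv2.resize(im[130:290,170:450],(560,320)),cv2.resize(s[130:270,230:475],(560,270))]))
```

```text
[ 503.80907363 -112.88693457  267.57007129] [-0.34285325  0.34498541 -0.33681971  0.88782328 -0.00180987 -0.6006625 ] [ 0.7144703   0.3257246  -6.49702332] [[-0.967 -0.255  0.   ]
 [-0.255  0.967 -0.002]
 [ 0.    -0.002 -1.   ]]
```

View pics/m2.png

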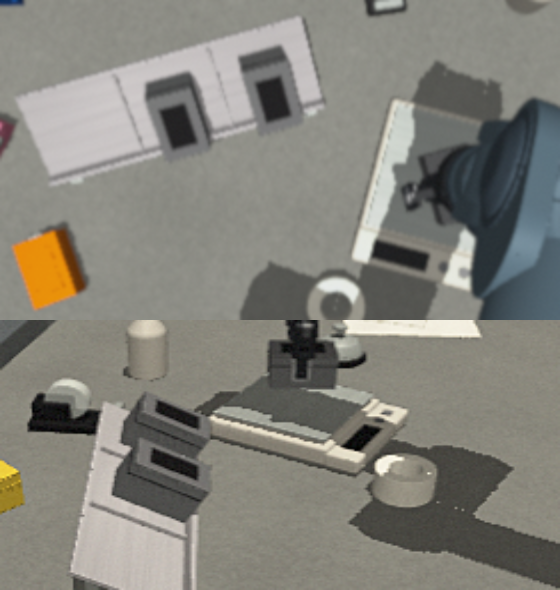

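Both light cases still rest against the lip. The heavy case is level over the pan. I'll lower it.

Request:
{"op": "send_rows", "data": {
  "moves": [0,0,0,0,0,-2,4,0,0,0,0,0,-1,4,0,0,0,0,0,-0.4,4,0,0,0,0,0,0,4,0,0,0,0,0,0,4]
}}

```text
clock: 15.8
tool_pos: [503.0, -112.8, 232.2]
tcp_rot: [0.403, -3.113, 0.001]
ft_force: [-0.1, 0.1, -5.9]
opening: 51.3
grasp_force: 74.6
```

Request:
{"op": "send_rows", "data": {
  "moves": [0,0,0,0,0,-0.2,4,0,0,0,0,0,0,4]
}}

```text
clock: 16.05
tool_pos: [502.6, -112.7, 229.7]
tcp_rot: [0.403, -3.112, 0.001]
ft_force: [0.4, -0.6, -6.8]
opening: 51.6
grasp_force: 74.6
```

Request:
{"op": "send_rows", "data": {
  "moves": [0,0,0,0,0,-0.1,4,0,0,0,0,0,0,4]
}}

```text
clock: 16.3
tool_pos: [502.7, -112.7, 228.9]
tcp_rot: [0.403, -3.113, 0.001]
ft_force: [-1.2, 0.7, -3.5]
opening: 51.5
grasp_force: 74.8
```

Request:
{"op": "send_rows", "data": {
  "moves": [0,0,0,0,0,-0.1,4,0,0,0,0,0,0,4,0,0,0,0,0,0,7.5,0,0,0,0,0,0,7.5,0,0,0,0,0,0,7.5,0,0,0,0,0,0,7.5]
}}

```text
clock: 17.05
tool_pos: [502.8, -112.7, 227.7]
tcp_rot: [0.403, -3.113, 0.001]
ft_force: [-0.1, -0.5, 0.6]
opening: 74.8
grasp_force: 0.0
```

Request:
{"op": "send_rows", "data": {
  "moves": [0,0,0,0,0,2,7.5,0,0,0,0,0,5,7.5,0,0,0,0,0,5,7.5,0,0,0,0,0,0,7.5,0,0,0,-0.2,-4,0,0,0,0,0,-0.2,-4,0,0,0,0,0,-0.3,-4,0,0,0,0,0,-0.3,-4,0,0,0,0,0,-0.3,-4,0,0,0,0,0,-0.4,-3.5,0,0,0,0,0,0,-0.9,0,0,0,0,0,0,0,0,0]
}}

```text
clock: 18.55
tool_pos: [485.4, -356.6, 346.7]
tcp_rot: [0.402, -3.112, -0.002]
ft_force: [0.5, 1.3, 0.1]
opening: 0.2
grasp_force: 0.0
```

Run:
```python
from h import *
o,im=shot('wrist','w3.png'); print(o['tool_pos'],o['opening'],o['ft_force'],o['joint_pos'])
_,t=shot('top','t3.png')
T=o['tool_pos']; print('tip px',proj('wrist',[[*T[:2],T[2]-173]],o), 'bell px',proj('wrist',[[486.5,-355.7,62],[485,-357.4,0]],o))
cv2.imwrite('pics/m3.png',np.vstack([im[:,:],cv2.resize(t[165:235,340:480],(640,320))])[:600] if 0 else np.hstack([cv2.resize(im,(480,300)),cv2.resize(t[160:260,340:440],(300,300))]))
```

```text
[ 485.44736123 -356.62812259  346.68134318] 0.19696558465863773 [0.5456455  1.2672586  0.07502828] [-0.73834901  0.45538207  0.04912321  1.16818829 -0.00230391 -0.99507115]
tip px [[320.83924825 259.23340676]] bell px [[321.79091781 200.16628247]
 [320.34777992 181.80643317]]
```

View pics/m3.png

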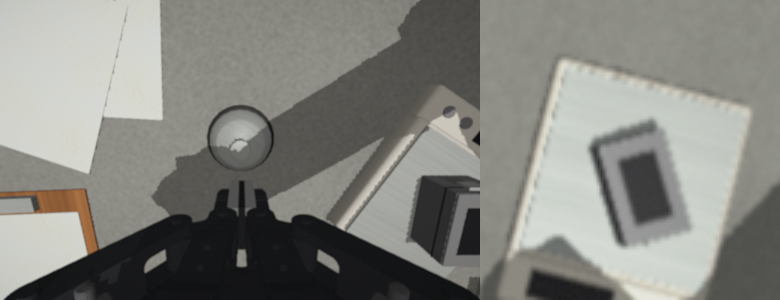

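The case stands near the pan's centre, and the plunger (about (319,193) in the full wrist image) lies under the closed fingertips. Now I'll press it.

Request:
{"op": "send_rows", "data": {
  "moves": [0,0,0,0,0,-4,0,0,0,0,0,0,-4,0,0,0,0,0,0,-2.3,0,0,0,0,0,0,0,0,0,0,0,0,0,0,0,0,0,0,0,0,-0.4,0,0,0,0,0,0,-0.3,0,0,0,0,0,0,0,0]
}}

```text
clock: 19.65
tool_pos: [485.6, -356.7, 237.7]
tcp_rot: [0.403, -3.112, 0.001]
ft_force: [-1.0, -0.5, -1.0]
opening: -0.3
grasp_force: 0.0
```

Request:
{"op": "send_rows", "data": {
  "moves": [0,0,0,0,0,-0.4,0,0,0,0,0,0,0,0]
}}

```text
clock: 19.9
tool_pos: [485.8, -356.9, 233.7]
tcp_rot: [0.403, -3.113, 0.001]
ft_force: [0.5, 0.6, 1.0]
opening: -0.1
grasp_force: 1.0
```

Request:
{"op": "send_rows", "data": {
  "moves": [0,0,0,0,0,-0.3,0,0,0,0,0,0,0,0]
}}

```text
clock: 20.15
tool_pos: [485.8, -356.9, 230.8]
tcp_rot: [0.403, -3.113, 0.002]
ft_force: [1.0, -1.9, 3.3]
opening: 0.3
grasp_force: 1.6
```

Contact began at about TCP z 235, as expected. I'll go on to the stop.

Request:
{"op": "send_rows", "data": {
  "moves": [0,0,0,0,0,-0.4,0,0,0,0,0,0,0,0]
}}

```text
clock: 20.4
tool_pos: [485.8, -356.9, 226.8]
tcp_rot: [0.403, -3.113, 0.002]
ft_force: [0.2, -0.5, 5.1]
opening: -0.0
grasp_force: 2.5
```

Request:
{"op": "send_rows", "data": {
  "moves": [0,0,0,0,0,-0.2,0,0,0,0,0,0,0,0,0,0,0,0,0,0,0]
}}

```text
clock: 20.78
tool_pos: [485.8, -356.8, 226.3]
tcp_rot: [0.403, -3.113, 0.003]
ft_force: [-1.2, 1.4, 13.3]
opening: 0.1
grasp_force: 6.4
```

The force jumped to 13 N with no further travel, so that is the stop. I'll retreat and check.

Request:
{"op": "send_rows", "data": {
  "moves": [0,0,0,0,0,1,0,0,0,0,0,0,3,0,0,0,0,0,0,5,0,0,0,0,0,0,5,0,0,0,0,0,0,0,0,0,0,0,0,0,0,0]
}}

```text
clock: 21.52
tool_pos: [485.4, -356.4, 363.7]
tcp_rot: [0.403, -3.111, -0.002]
ft_force: [0.3, 0.1, -0.4]
opening: -0.2
grasp_force: 0.0
```

Run:
```python
from h import *
_,t=shot('top','t4.png');_,s=shot('side','s4.png')
cv2.imwrite('pics/m4.png',np.vstack([cv2.resize(t[95:245,170:520],(700,300)),cv2.resize(s[115:265,230:580],(700,300))]))
```

```text
(no output)
```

View pics/m4.png

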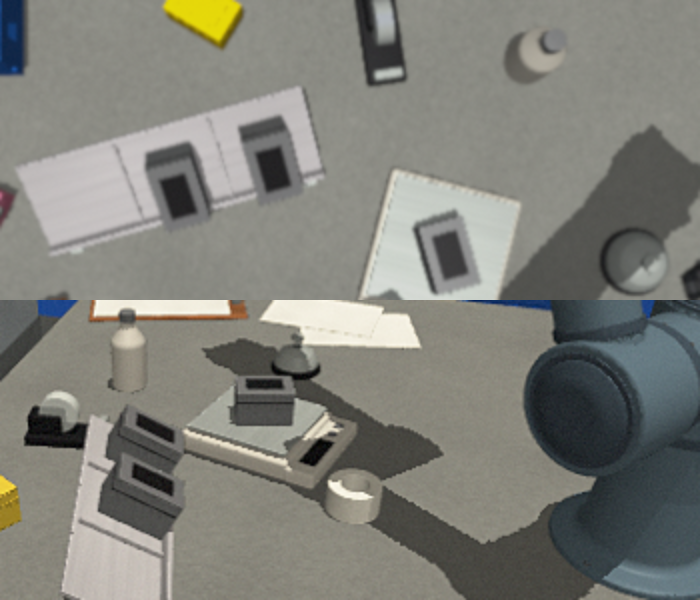

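The heavy case stands flat and centred on the pan, both light cases lie against the lip, the plunger is up and the bystanders haven't moved.

```bash
python3 -c "
from cell import close_job
print(close_job())"
```

```text
the job is handed in; nothing more can be done
None
```

The job is handed in: the heavy case (about 6.4 N) stands centred on the scale's pan and let go, the two light ones lie against the rack's lip, and the bell was pressed to its stop and released; no verdict came back.

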